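# Lock the jar mill's axle with its keeper bar

## Robot

A 7-joint arm with a two-finger parallel gripper is mounted at the origin on a cart in front of the work surface, level with it; the furniture and walls round the work are solid. World frame = base frame: x ahead of the robot, y to its left, z up, the work surface at z = 0. Lengths are in m, angles in degrees, forces in N, time in s.
With the tool pointing down it reaches from about 0.4 to 0.85 m from the base axis. Payload 4.5 kg.
Tool frame: the origin (TCP) lies at the centre of the arm's flange, where the gripper is bolted on; the fingertips stand 173 mm ahead of it and the grasp point (between the pads) lies 155 mm ahead of it; z points along the fingers, y is the line along which they close (so a half turn about z gives the same grasp; the last joint's range is limited). The gripper opens to 85 mm and grips with 20 to 120 N. Pads are 22 mm wide; open, the fingers measure 114 mm over their backs; the gripper's body (76 mm by 85 mm) begins 54 mm behind the grasp point. The pads swing forward as they close: fully open they stand 13 mm farther back than shut.
Start: joints at [73.843, 39.483, -11.15, 89.685, 9.013, 51.709, -12.324], TCP at [0.194, -0.594, 0.405] pointing down, gripper open.
Joint ranges: [-172.22, 172.22], [-26.19, 119.32], [-84.43, 86.54], [7.71, 146.69], [-57.33, 237.33], [2.42, 119.75], [-152.13, 152.13]. Speed limits (degrees/s): [147.25, 147.25, 180, 180, 180, 180, 180].

## Interface

Orientations are given as a 3x3 rotation matrix whose columns are the frame's x, y, z axes.
In Python, from cell import arm, optics, close_job gives the robot as it stands. The module is installed in compiled form; this text tells all that it offers.
- The arm moves only by the tool servo_tool, never from a script. Its argument "series" is a list of rows, each a list of 5 numbers: the closure, from 0 (fully open) to 1 (shut), then the shift along the tool's x, y, z in units of 25 mm (1.0 is 25 mm), then the turn about the tool's z in rad. A call has 1 to 5 rows; each row shifts and turns the commanded pose from where the row before left it, along the tool's axes as they then stand; what a row does not reach is not made up. A row lasts 1/12 s, in which the tool goes at most 41.7 mm and 7.16 degrees, less where a joint would pass 70% of its speed; a pose out of reach is approached as far as the arm can. A call is refused whole if a number of a shift passes 1 or a number of a turn 0.125, either way. A call with a gripper value outside its range is refused whole. The fingers move at their own pace and stop on an object; "force" is the grip in N (left out, the last holds). Time passes only in rows, so rows that do not move let the fingers close. It gives the time, the measured TCP pose, the force, the opening and the grip force at its end, in the units of the state.
- arm.observe(): the state, without advancing time (a new reading comes with each control period).
- optics.snapshot(name): name is "scene" or "top" or "wrist"; returns a dict with "pixels" (400x640x3 uint8, red, green, blue), "fx", "fy", "cx", "cy" (pixels), "R" (3x3) and "t" (3): a world point X has camera coordinates R X + t; the wrist camera has in their place "mount" (4x4, takes a point from camera to tool coordinates, whose origin is the TCP and whose axes are the flange's). Camera axes: x right, y down, z forward; pixel columns grow to the right and rows downward; lengths in m; the calibration is good to about 2 mm. A picture is of the moment at which its call begins: read the wrist's pose just before it. There is no depth.
- close_job(): hands the job in; it is judged then, once.
The state is a dict: "time": time; "q": joint angles; "dq": joint speeds; "tau": joint torques, N m; "tool_pos": TCP position; "tcp_rot": TCP orientation; "force": force on the tool from outside, world axes, zero at the start; "moment": the same for the moment, N m; "opening": finger opening in m; "grip_force": force on a finger pad.
Only numpy, scipy, OpenCV 4.12 (cv2) and the standard library are available. Lean on these libraries where they do the work, as an engineer would, in place of code of your own. Each camera call takes 0.05 s, during which the arm holds its last target. There are 200 camera calls.

## Task

Lock the glaze jar mill's axle so that it cannot turn: feel the round axle end that sticks out of the mill for its milled flat and turn the axle until the flat faces straight up, then lay the smaller of the two keeper bars across it, tab up, level and fully home in the two open pockets beside the axle. Leave the vase, the cup and the larger keeper where they are.

Things in the scene. Friction and masses are not known exactly. Their poses are not given: they have to be found in the camera images.
- mill: Grey sheet-metal bench mill, fixed to the table: two black rubber rollers (52 mm thick, tops 141 mm up) between end plates (190 mm long, 130 high, 182 over both). Origin under its middle; its y runs along the rollers; the axle end points to its -y, roughly at the robot; x goes from the axle's roller to the other. Rollers run free: turning them does not turn the axle.
- axle_stub (a point): Point on the axle's axis, 115 mm up, where the bare steel end can be held; axes as the mill's. Round, 30 mm; one flat 9 mm off the axis (24 mm wide) along its whole length: jaws across it read 24 mm flat on, 30 mm where they miss the flat. Free for 34 mm towards the lugs and 22 mm to its end. Turns either way about y, stiffly (0.06 N m), stays. Its turn is not reported; it starts over 54 deg off up.
- keeper_seat (a point): Where the middle of the keeper's underside belongs: on the axle's axis line seen from above, 50 mm along +y from axle_stub, 9.7 mm above the axis (0.7 mm above the upturned flat), level with the pocket floors; axes as the mill's. The dark lugs either side form a space 94 mm (x) by 18 mm (y), walls 9 mm high; end plate 22 mm away in +y. Over the round side the bar stays 5 mm too high.
- keeper: The mill's keeper, loose: steel bar 90 x 15 x 10 mm lying flat, along its x, edges of the underside chamfered, with an upright tab in its middle, 34 mm along x, 10 mm thick in y, from 10 to 46 mm up. About 0.14 kg. Origin: middle of the underside; z up through the tab. Fits either way round.
- big_keeper: Keeper of a larger mill, same form but with a bar of 116 x 24 x 10 mm; too big for these pockets. Origin: middle of the underside. Stays where it lies.
- pear_vase: White porcelain pear-shaped vase, loose, 116 mm across, 187 mm high, standing. Origin: middle of its foot.
- cup: White porcelain tea cup, loose, 77 mm across, 51 mm high, standing on the cloth. Origin: middle of its foot.
There are look-alikes about, which are no part of the job. What is shaped like the keeper but orange is not meant.

How it is judged:
By the outcome, as a careful person would: the job done as asked, in the order asked, and still so for the second after the job is handed in, with the robot touching nothing.
It also fails if it takes over 72 s, if anything falls off the work surface, if the arm or the gripper's body presses on something with over 40 N, if the wrist force passes 120 N, or if a joint passes its speed limit or range.

## Working session

There is one attempt and no reset: what is moved stays moved. The work goes in short steps, Python scripts to look and compute and a tool call to move; the robot and the scene stay as the last step left them, time stands still between calls to the robot, and variables do not carry over. Pictures are saved under pics/ and viewed, at most 10 in all, crops included, and the job is handed in when it is done.

Besides the shell and the picture viewer there is one more tool, called after "Request:" by a JSON object that holds its "name" and its "arguments". servo_tool: Moves the arm, as the interface text tells. Its arguments: {"type":"object","properties":{"series":{"type":"array"},"force":{"type":"number"}},"required":["series"]}

```bash
mkdir -p pics; python3 - <<'E'
from cell import arm, optics
import cv2,numpy as np,pickle
s=arm.observe();print({k:np.round(v,3).tolist() for k,v in s.items()})
for n in("scene","top"):
    d=optics.snapshot(n);pickle.dump(d,open(n+'.pkl','wb'));cv2.imwrite(f'pics/{n}0.png',d['pixels'][:,:,::-1])
    print(n,d['fx'],d['fy'],d['cx'],d['cy'],np.round(d['R'],3).tolist(),np.round(d['t'],3),-d['R'].T@d['t'])
E
```

```text
{'time': 0.0, 'q': [73.843, 39.535, -11.144, 89.747, 9.012, 51.708, -12.322], 'dq': [0.07, 0.032, -0.045, 0.068, -0.044, -0.063, 0.013], 'tau': [0.001, -53.96, -1.267, -15.854, 0.009, 0.009, 0.0], 'tool_pos': [0.194, -0.594, 0.404], 'tcp_rot': [[0.951, 0.311, -0.001], [0.311, -0.951, 0.002], [-0.0, -0.002, -1.0]], 'force': [-0.325, -0.428, -0.415], 'moment': [-0.033, -0.011, 0.056], 'grip_force': 0.0, 'opening': 0.085}
scene 375.66325255199547 375.66325255199547 323.7207659186889 198.90288227403985 [[-0.821, -0.57, -0.008], [-0.314, 0.465, -0.828], [0.476, -0.677, -0.561]] [0.422 0.268 0.749] [0.07443858 0.62254124 0.64575122]
top 490.01906204671735 490.01906204671735 315.4962804073548 200.4881514633796 [[-0.036, -0.999, 0.004], [-0.975, 0.034, -0.221], [0.221, -0.012, -0.975]] [-1.000e-03  5.520e-01  1.351e+00] [ 0.23932416 -0.00373572  1.43969993]
```

View pics/scene0.png

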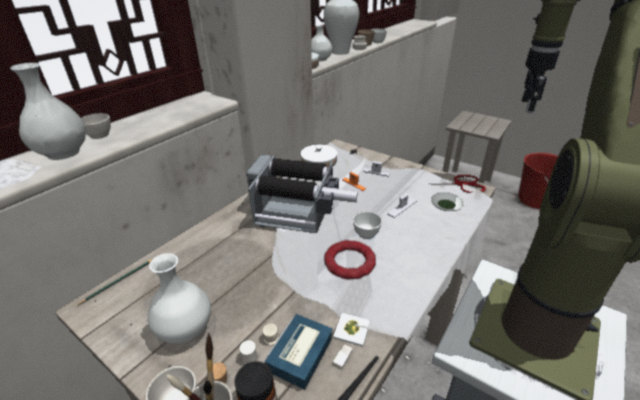

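View pics/top0.png

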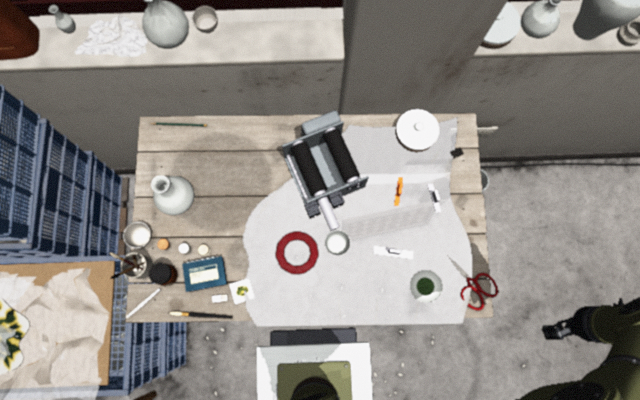

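The scene view shows the mill at about (300,190), with its axle pointing right to (355,197). The cup is at (367,225), the vase at (178,305), and two grey keepers at (403,205) and (376,170). In the top view the axle end is at (335,227), the cup at (337,243) and the keepers at (394,252) and (435,197). The orange look-alike is at (399,190).

```bash
cat > h.py <<'E'
import pickle,numpy as np,cv2
def load(n): return pickle.load(open(n+'.pkl','rb'))
def ray(d,p):
    v=np.array([(p[0]-d['cx'])/d['fx'],(p[1]-d['cy'])/d['fy'],1.])
    return -d['R'].T@d['t'], d['R'].T@v
def plane(d,p,z):
    o,v=ray(d,p); return o+v*(z-o[2])/v[2]
def proj(d,X):
    c=d['R']@np.asarray(X)+d['t']; return c[:2]/c[2]*d['fx']+[d['cx'],d['cy']]
E
python3 - <<'E'
from h import *
t=load('top')['pixels'][:,:,::-1];s=load('scene')['pixels'][:,:,::-1]
a=cv2.resize(t[105:275,275:455],None,fx=4.2,fy=4.2,interpolation=cv2.INTER_CUBIC)[:600]
cv2.imwrite('pics/topc.png',cv2.resize(t[110:260,275:455],(720,600),interpolation=cv2.INTER_CUBIC))
cv2.imwrite('pics/scc.png',cv2.resize(s[140:260,240:430],(760,480),interpolation=cv2.INTER_CUBIC))
E
```

```text
(no output)
```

View pics/topc.png

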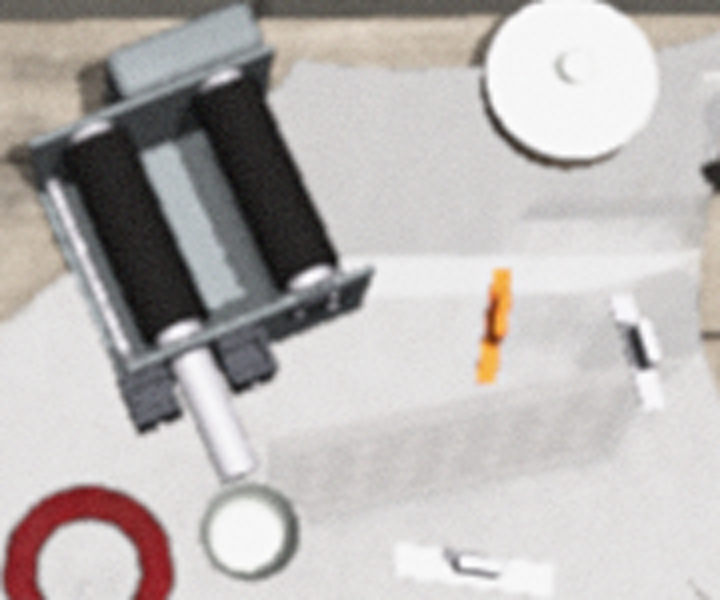

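View pics/scc.png

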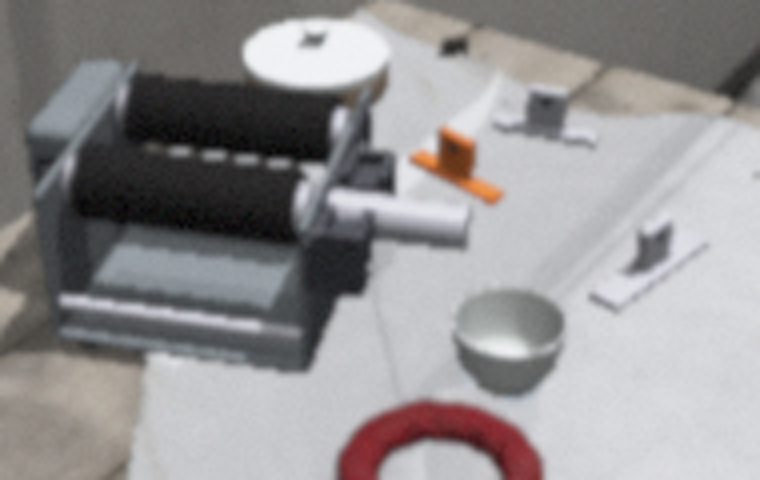

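In the crops, the smaller keeper (light bar, dark tab) has its bar running from (623,297) to (652,407) in the top crop. The larger keeper runs from (398,556) to (552,578). The axle runs from (190,355) to its end at (237,472), and the cup is at (250,532), just past the end.

```bash
python3 - <<'E'
from h import *
d=load('top');s=load('scene')
c=lambda x,y:(275+x/4,110+y/4)
sc=lambda x,y:(240+x/4,140+y/4)
P=lambda n,X:print(n,np.round(X,4))
a=plane(d,c(623,297),.008);b=plane(d,c(652,407),.008);P('keep',[a,b,(a+b)/2]);v=a-b;print(np.linalg.norm(v),np.degrees(np.arctan2(v[1],v[0])))
a=plane(d,c(398,556),.008);b=plane(d,c(552,578),.008);P('big',[a,b]);print(np.linalg.norm(a-b))
a=plane(d,c(237,474),.118);b=plane(d,c(192,360),.118);P('axle end, root',[a,b]);v=b-a;print(np.degrees(np.arctan2(v[1],v[0])),np.linalg.norm(v))
a=plane(d,c(130,362),.13);b=plane(d,c(372,270),.13);P('endplate',[a,b]);v=b-a;print(np.degrees(np.arctan2(v[1],v[0])),np.linalg.norm(v))
P('cup',plane(d,c(250,532),.051))
P('scene keeper',[plane(s,sc(495,125),.005),plane(s,sc(594,140),.005)])
# axle bright mask edges
g=d['pixels'].astype(int).min(2)
for y in range(200,230): print(y,g[y,315:345].tolist())
E
```

```text
keep [[ 0.6018 -0.3712  0.008 ]
 [ 0.5165 -0.3854  0.008 ]
 [ 0.5592 -0.3783  0.008 ]]
0.08648952119771482 9.432001929474513
big [[ 0.412  -0.189   0.008 ]
 [ 0.3919 -0.3006  0.008 ]]
0.11339826006905349
axle end, root [[ 0.4587 -0.0684  0.118 ]
 [ 0.5395 -0.0408  0.118 ]]
18.825311106646605 0.08541082650269836
endplate [[ 0.5369  0.002   0.13  ]
 [ 0.5963 -0.1677  0.13  ]]
-70.69107958180719 0.1797930413883995
cup [ 0.4276 -0.0791  0.051 ]
scene keeper [[ 0.6002 -0.3643  0.005 ]
 [ 0.5192 -0.3886  0.005 ]]
200 [86, 54, 63, 119, 174, 207, 237, 244, 247, 242, 234, 221, 190, 127, 61, 47, 93, 110, 103, 105, 104, 108, 101, 100, 98, 96, 82, 92, 126, 174]
201 [73, 54, 77, 131, 184, 210, 233, 243, 244, 244, 235, 229, 208, 163, 90, 52, 70, 98, 106, 106, 103, 100, 95, 95, 92, 98, 95, 92, 102, 156]
202 [95, 78, 78, 124, 174, 199, 221, 235, 245, 244, 240, 232, 222, 195, 136, 75, 59, 89, 99, 101, 99, 99, 107, 98, 94, 96, 90, 79, 91, 158]
203 [100, 88, 67, 96, 153, 189, 216, 232, 242, 245, 243, 237, 231, 210, 187, 133, 79, 84, 92, 90, 100, 105, 109, 94, 86, 70, 57, 53, 111, 189]
204 [83, 80, 69, 
[... 3259 characters left out ...]
 171, 201, 227, 235, 242, 246, 241, 234, 226, 204, 196, 214, 217, 203, 203, 204]
226 [221, 221, 219, 216, 221, 222, 226, 221, 217, 219, 219, 218, 206, 177, 160, 189, 216, 232, 242, 246, 244, 237, 220, 202, 200, 214, 215, 204, 198, 198]
227 [220, 219, 222, 223, 225, 221, 223, 222, 222, 221, 218, 221, 218, 196, 162, 174, 206, 229, 238, 240, 237, 224, 202, 192, 209, 218, 209, 200, 195, 201]
228 [220, 221, 222, 220, 221, 224, 221, 223, 221, 220, 220, 223, 218, 210, 170, 163, 182, 204, 207, 194, 175, 187, 197, 208, 217, 218, 211, 199, 195, 202]
229 [219, 225, 224, 221, 223, 224, 221, 221, 224, 219, 222, 220, 224, 217, 195, 166, 163, 165, 166, 157, 164, 188, 209, 215, 215, 220, 213, 200, 195, 197]
```

Request:
{"name": "servo_tool", "arguments": {"series": [[0,0.97,-0.93,0,0],[0,0.97,-0.93,0,0],[0,0.97,-0.93,0,0],[0,0.97,-0.93,0,0],[0,0.97,-0.93,0,0]], "force": 20}}

```text
time: 0.52
tool_pos: [0.2736, -0.4444, 0.4044]
tcp_rot: [[0.951, 0.31, -0.0], [0.31, -0.951, 0.001], [-0.0, -0.001, -1.0]]
force: [0.2, -0.2, -0.2]
opening: 0.0854
grip_force: 0.0
```

Request:
{"name": "servo_tool", "arguments": {"series": [[0,0.97,-0.93,0,0],[0,0.97,-0.93,0,0],[0,0.97,-0.93,0,0],[0,0.97,-0.93,0,0],[0,0.97,-0.93,0,0]]}}

```text
time: 0.93
tool_pos: [0.3528, -0.2962, 0.4046]
tcp_rot: [[0.951, 0.31, -0.0], [0.31, -0.951, 0.0], [-0.0, -0.0, -1.0]]
force: [-0.3, -0.1, 0.6]
opening: 0.0855
grip_force: 0.0
```

Request:
{"name": "servo_tool", "arguments": {"series": [[0,0.97,-0.93,0,0],[0,0.97,-0.93,0,0],[0,0.97,-0.93,0,0],[0,0.4,-0.93,0,0],[0,0,0,0,-0.0175]]}}

```text
time: 1.35
tool_pos: [0.4035, -0.1782, 0.4046]
tcp_rot: [[0.942, 0.337, -0.0], [0.337, -0.942, 0.003], [0.001, -0.003, -1.0]]
force: [0.3, -0.2, 0.5]
opening: 0.0855
grip_force: 0.0
```

```bash
cat >> h.py <<'E'
def wrist(name):
    from cell import arm,optics
    s=arm.observe();d=optics.snapshot('wrist')
    T=np.eye(4);T[:3,:3]=s['tcp_rot'];T[:3,3]=s['tool_pos'];C=np.linalg.inv(T@np.array(d['mount']))
    d['R']=C[:3,:3];d['t']=C[:3,3];d['pixels']=np.array(d['pixels']);pickle.dump(d,open(name+'.pkl','wb'))
    cv2.imwrite(f'pics/{name}.png',d['pixels'][:,:,::-1]);return s,d
E
python3 - <<'E'
from h import *
s,d=wrist('w1');print({k:np.round(s[k],4).tolist() for k in('time','tool_pos','tcp_rot','q','force')})
t=load('top')
a=plane(t,(329,215),.117);b=plane(t,(333.4,225),.117);print(a,b,np.degrees(np.arctan2(*(a-b)[1::-1])))
print('axis point at wrist px',[proj(d,[x,y,.115]) for x,y in(a[:2],b[:2])])
print(np.round(d['mount'],3).tolist(),d['fx'])
E
```

```text
{'time': 1.35, 'tool_pos': [0.4035, -0.1782, 0.4046], 'tcp_rot': [[0.9417, 0.3365, -0.0001], [0.3365, -0.9417, 0.0033], [0.001, -0.0031, -1.0]], 'q': [24.3179, 26.3279, -9.4365, 120.031, 7.1125, 34.2138, -60.3848], 'force': [0.3033, -0.2403, 0.4944]}
[ 0.4968737 -0.0556696  0.117    ] [ 0.46859252 -0.06653377  0.117     ] 21.014194741857775
axis point at wrist px [array([209.7834648,  21.0219473]), array([214.34528939,  65.11645407])]
[[-0.0, -0.966, -0.259, 0.065], [1.0, -0.0, 0.0, -0.001], [-0.0, -0.259, 0.966, 0.031], [0.0, 0.0, 0.0, 1.0]] 317.3845132025686
```

View pics/w1.png

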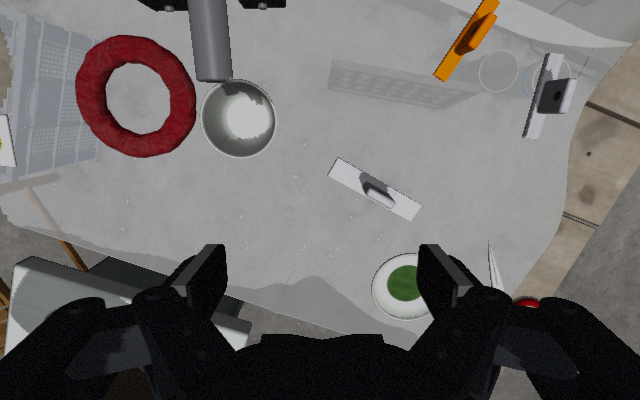

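The wrist view shows the axle coming down to its end at about (213,80), with the cup just below it at (239,118). The small keeper is at (547,95), with bar ends at about (553,55) and (532,137). The large keeper is at (374,188).

```bash
python3 - <<'E'
from h import *
d=load('w1');im=d['pixels']
g=cv2.GaussianBlur(im,(0,0),1).astype(float).mean(2)
pts=[]
for y in range(24,70,4):
    dg=np.gradient(g[y])
    l=180+np.argmin(dg[180:205]);r=215+np.argmax(dg[215:242]);m=(l+r)/2
    pts.append(plane(d,(m,y),.115));print(y,l,r,np.round(pts[-1],4))
p=np.array(pts)[:,:2];c=p.mean(0);v=np.linalg.svd(p-c)[2][0];v*=np.sign(v[0]);print('c',c,'yaw',np.degrees(np.arctan2(v[1],v[0])))
print('col',g[70:95,212].round().tolist())
print('end',[plane(d,(212.5,y),.115) for y in(78,81)])
# keeper bright bar
hsv=cv2.cvtColor(im,cv2.COLOR_RGB2HSV)
sub=g[40:150,515:590];
mask=((g>188)&(hsv[:,:,1]<40)).astype(np.uint8);mask[:, :515]=0;mask[:,585:]=0;mask[:45]=0;mask[145:]=0
n,l,st,ce=cv2.connectedComponentsWithStats(mask);print(st[1:][st[1:,4]>30],ce[1:][st[1:,4]>30])
for nm,q in(('k',[(553,55),(532,137)]),('b',[(334,165),(415,213)])):
    P=[plane(d,x,.01) for x in q];w=P[0]-P[1];print(nm,np.round(P,4),np.linalg.norm(w),np.degrees(np.arctan2(w[1],w[0])))
cv2.imwrite('pics/k1.png',cv2.resize(im[35:150,500:610][:,:,::-1],(574,600),interpolation=cv2.INTER_CUBIC))
E
```

```text
24 189 228 [ 0.4946 -0.0553  0.115 ]
28 190 229 [ 0.4923 -0.0566  0.115 ]
32 190 229 [ 0.4897 -0.0573  0.115 ]
36 190 229 [ 0.487 -0.058  0.115]
40 191 230 [ 0.4846 -0.0594  0.115 ]
44 191 230 [ 0.4819 -0.0601  0.115 ]
48 192 230 [ 0.4794 -0.0611  0.115 ]
52 192 231 [ 0.4768 -0.0622  0.115 ]
56 193 231 [ 0.4742 -0.0632  0.115 ]
60 193 232 [ 0.4716 -0.0643  0.115 ]
64 194 232 [ 0.469  -0.0654  0.115 ]
68 194 232 [ 0.4663 -0.0661  0.115 ]
c [ 0.48062424 -0.06074419] yaw 20.930075275661302
col [131.0, 131.0, 130.0, 130.0, 130.0, 129.0, 128.0, 122.0, 106.0, 82.0, 60.0, 58.0, 85.0, 126.0, 149.0, 150.0, 145.0, 144.0, 151.0, 156.0, 153.0, 141.0, 125.0, 111.0, 101.0]
end [array([ 0.45914713, -0.06754231,  0.115     ]), array([ 0.45703226, -0.06809226,  0.115     ])]
[] []
k [[ 0.6007 -0.366   0.01  ]
 [ 0.5176 -0.3877  0.01  ]] 0.08595265040447923 14.586795637583155
b [[ 0.4124 -0.1883  0.01  ]
 [ 0.3906 -0.3002  0.01  ]] 0.1140061092591211 78.9558614666925
```

View pics/k1.png

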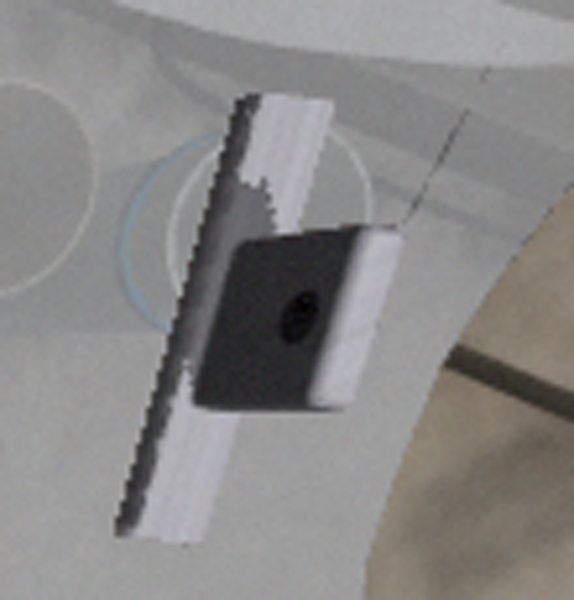

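Request:
{"name": "servo_tool", "arguments": {"series": [[0,0.9,-0.66,0,-0.0235],[0,0.9,-0.66,0,0],[0,0.9,-0.66,0,0],[0,0.9,-0.66,0,0],[0,0.87,-0.64,0,0]]}}

```text
time: 1.82
tool_pos: [0.4793, -0.0683, 0.4045]
tcp_rot: [[0.938, 0.347, -0.0], [0.347, -0.938, -0.001], [-0.001, 0.001, -1.0]]
force: [-0.0, 0.4, -0.4]
opening: 0.0854
grip_force: 0.0
```

Request:
{"name": "servo_tool", "arguments": {"series": [[0,0,0,0,0],[0,0,0,0.5,0],[0,0,0,0.9,0],[0,0,0,0.9,0],[0,0,0,0.9,0]]}}

```text
time: 2.23
tool_pos: [0.4785, -0.0698, 0.3239]
tcp_rot: [[0.938, 0.347, 0.0], [0.347, -0.938, -0.001], [0.0, 0.001, -1.0]]
force: [0.1, 0.6, -0.9]
opening: 0.0855
grip_force: 0.0
```

Request:
{"name": "servo_tool", "arguments": {"series": [[0,0,0,0.9,0],[0,0,0,0.9,0],[0,0,0,0.5,0],[0,0,0,0,0],[0,0,0,0,0]]}}

```text
time: 2.65
tool_pos: [0.4785, -0.0693, 0.2668]
tcp_rot: [[0.938, 0.348, -0.002], [0.348, -0.938, -0.001], [-0.002, 0.0, -1.0]]
force: [0.3, -0.2, 0.6]
opening: 0.0858
grip_force: 0.0
```

```bash
cat > st.py <<'E'
from cell import arm
import numpy as np,sys
s=arm.observe();R=np.array(s['tcp_rot']);p=np.array(s['tool_pos'])
print(s['time'],'pos',p.round(4),'yaw_y',np.degrees(np.arctan2(R[1,1],R[0,1])).round(2),'Ftool',(R.T@s['force']).round(2),'open',round(s['opening']*1e3,2),'grip',round(s['grip_force'],1),'q',np.round(s['q'],0))
if len(sys.argv)>4:
    t=np.array(list(map(float,sys.argv[1:4])));yaw=float(sys.argv[4])
    y0=np.degrees(np.arctan2(R[1,1],R[0,1]));w=(yaw-y0+90)%180-90
    a=np.radians(y0+w);Y=np.array([np.cos(a),np.sin(a),0]);X=np.array([-Y[1],Y[0],0]);e=t-p
    print('turn',round(-np.radians(w),4),'then units xyz',np.round(np.array([e@X,e@Y,-e[2]])/.025,3))
E
python3 st.py .4785 -.0615 .267 -69
```

```text
2.65 pos [ 0.4785 -0.0693  0.2668] yaw_y -69.65 Ftool [ 0.25  0.26 -0.64] open 85.8 grip 0.0 q [  5.  43.  -4. 121.  10.  17. -77.]
turn -0.0113 then units xyz [ 0.112 -0.292 -0.008]
```

Request:
{"name": "servo_tool", "arguments": {"series": [[0,0.11,-0.29,0,-0.0113],[0,0,0,0,0],[0.5,0,0,0,0],[0.5,0,0,0,0],[0.5,0,0,0,0]], "force": 20}}

```text
time: 3.07
tool_pos: [0.479, -0.0605, 0.2677]
tcp_rot: [[0.933, 0.36, 0.001], [0.36, -0.933, -0.0], [0.001, 0.001, -1.0]]
force: [0.3, -0.6, 0.4]
opening: 0.0513
grip_force: 0.0
```

```bash
python3 st.py .4785 -.0615 .267 -69
```

```text
3.0667 pos [ 0.479  -0.0605  0.2677] yaw_y -68.91 Ftool [ 0.02  0.66 -0.4 ] open 51.27 grip 0.0 q [  4.  43.  -4. 121.  10.  17. -78.]
turn 0.0016 then units xyz [-0.032  0.03   0.029]
```

Request:
{"name": "servo_tool", "arguments": {"series": [[1,0,0,0,0],[1,0,0,0,0]]}}

```text
time: 3.23
tool_pos: [0.4796, -0.0626, 0.2679]
tcp_rot: [[0.934, 0.358, 0.003], [0.358, -0.934, -0.003], [0.001, 0.004, -1.0]]
force: [-0.7, 4.7, 6.6]
opening: 0.028
grip_force: 23.3
```

Request:
{"name": "servo_tool", "arguments": {"series": [[1,0,0,0,0]]}}

```text
time: 3.32
tool_pos: [0.4796, -0.0625, 0.2679]
tcp_rot: [[0.934, 0.357, 0.003], [0.357, -0.934, -0.003], [0.001, 0.004, -1.0]]
force: [2.1, -5.1, 4.8]
opening: 0.0277
grip_force: 21.7
```

Request:
{"name": "servo_tool", "arguments": {"series": [[1,0,0,0,0],[1,0,0,0,0]]}}

```text
time: 3.48
tool_pos: [0.4795, -0.0625, 0.2679]
tcp_rot: [[0.934, 0.357, 0.003], [0.357, -0.934, -0.003], [0.001, 0.004, -1.0]]
force: [1.1, -5.6, 5.5]
opening: 0.0283
grip_force: 21.7
```

```bash
python3 st.py .4785 -.0615 .267 -69
```

```text
3.4833 pos [ 0.4795 -0.0625  0.2679] yaw_y -69.07 Ftool [-0.92  5.61 -5.52] open 28.3 grip 21.7 q [  4.  43.  -4. 121.  10.  17. -78.]
turn -0.0012 then units xyz [-0.024 -0.054  0.035]
```

```bash
python3 - <<'E'
from h import *
for n,rows,c0,c1 in(('w1',(30,50,65),184,238),):
    g=load(n)['pixels'].astype(float).mean(2)
    for y in rows: print(y,g[y-3:y+4,c0:c1].mean(0).round().astype(int).tolist())
g=load('scene')['pixels'].astype(float).mean(2)
print('scene cols, rows 183..205')
for x in (330,340,350): print(x,g[180:208,x].round().astype(int).tolist())
E
```

```text
30 [155, 156, 155, 156, 156, 156, 114, 82, 84, 90, 92, 94, 95, 96, 98, 100, 101, 102, 103, 107, 111, 114, 119, 126, 129, 128, 124, 116, 109, 106, 102, 99, 98, 96, 94, 93, 91, 89, 87, 85, 81, 78, 76, 72, 60, 151, 156, 157, 156, 155, 155, 155, 154, 155]
50 [154, 154, 154, 156, 155, 156, 155, 154, 144, 85, 82, 88, 92, 93, 94, 97, 99, 100, 102, 102, 101, 106, 110, 112, 120, 127, 130, 129, 127, 119, 112, 106, 102, 98, 98, 96, 96, 94, 91, 88, 86, 85, 82, 79, 74, 70, 71, 149, 154, 154, 154, 155, 154, 153]
65 [123, 154, 157, 157, 155, 155, 156, 155, 156, 156, 125, 81, 84, 90, 93, 95, 96, 98, 100, 100, 103, 102, 103, 107, 112, 116, 124, 131, 132, 131, 126, 117, 112, 105, 100, 98, 97, 96, 94, 92, 91, 87, 85, 83, 80, 76, 73, 63, 151, 155, 156, 156, 154, 155]
scene cols, rows 183..205
330 [50, 70, 85, 90, 95, 92, 84, 117, 184, 218, 227, 217, 183, 151, 121, 102, 89, 88, 87, 75, 52, 47, 41, 43, 36, 42, 45, 45]
340 [221, 222, 225, 225, 224, 225, 225, 222, 218, 219, 225, 229, 227, 210, 188, 168, 140, 113, 88, 85, 114, 164, 193, 199, 200, 202, 201, 199]
350 [78, 78, 83, 97, 129, 173, 196, 201, 204, 205, 211, 222, 227, 228, 218, 195, 173, 150, 120, 95, 89, 107, 162, 192, 203, 199, 199, 202]
```

```bash
python3 - <<'E'
from h import *
a=np.radians(21);ax=np.array([np.cos(a),np.sin(a),0]);mx=np.array([np.sin(a),-np.cos(a),0])
for n,pt in(('w1',(.4794,-.0611,.115)),('top',(.4794,-.0611,.115)),('scene',(.4794,-.0611,.115))):
    d=load(n);o=-d['R'].T@d['t'];P=np.array(pt);v=P-o;v-=v@ax*ax;v/=np.linalg.norm(v)
    u=np.cross(v,ax)
    A,B=proj(d,P+.015*u),proj(d,P-.015*u);e=proj(d,P+.01*ax)-proj(d,P);e/=np.linalg.norm(e)
    w=abs(np.cross(e,A-B));print(n,proj(d,P),'full width px perp',w,'horiz',w/abs(e[1]),'vert',w/abs(e[0]),'view angle to +x deg',np.degrees(np.arctan2(-v@mx,-v[2])))
E
```

```text
w1 [210.98188013  47.98465941] full width px perp 41.652000598011966 horiz 41.878451565388 vert 401.06704216700126 view angle to +x deg 17.71146302251389
top [331.22090224 221.31520494] full width px perp 10.925796821667783 horiz 11.934229515955051 vert 27.157243349750892 view angle to +x deg -6.015317907759664
scene [347.98421285 196.50103835] full width px perp 11.820336889998476 horiz 93.4241622901455 vert 11.916099061251682 view angle to +x deg -55.88109097473166<stdin>:7: DeprecationWarning: Arrays of 2-dimensional vectors are deprecated. Use arrays of 3-dimensional vectors instead. (deprecated in NumPy 2.0)
```

Request:
{"name": "servo_tool", "arguments": {"series": [[0,0,0,0,0],[0,0,0,0,0],[0,0,0,0,0],[0,0,0,0,0],[0,0,0.9,0,0]]}}

```text
time: 3.9
tool_pos: [0.486, -0.0771, 0.2669]
tcp_rot: [[0.93, 0.367, -0.003], [0.367, -0.93, 0.004], [-0.001, -0.005, -1.0]]
force: [0.7, 0.9, 1.2]
opening: 0.0846
grip_force: 0.0
```

Request:
{"name": "servo_tool", "arguments": {"series": [[0,0,0.1,0,0],[0,0,0,0,0]]}}

```text
time: 4.07
tool_pos: [0.488, -0.0848, 0.2671]
tcp_rot: [[0.934, 0.358, 0.0], [0.358, -0.934, -0.001], [0.0, 0.001, -1.0]]
force: [-0.3, 0.6, 0.5]
opening: 0.0854
grip_force: 0.0
```

Request:
{"name": "servo_tool", "arguments": {"series": [[0,0,0.1,0,0]]}}

```text
time: 4.15
tool_pos: [0.4884, -0.0853, 0.2671]
tcp_rot: [[0.933, 0.36, -0.001], [0.36, -0.933, 0.001], [-0.0, -0.001, -1.0]]
force: [-0.8, 0.2, -0.0]
opening: 0.0853
grip_force: 0.0
```

Request:
{"name": "servo_tool", "arguments": {"series": [[0,0,0.1,0,0]]}}

```text
time: 4.23
tool_pos: [0.4894, -0.0876, 0.2671]
tcp_rot: [[0.933, 0.361, -0.001], [0.361, -0.933, 0.001], [-0.0, -0.001, -1.0]]
force: [0.1, 0.2, 0.2]
opening: 0.0857
grip_force: 0.0
```

```bash
python3 st.py .4785 -.0615 .267 -69
```

```text
4.2333 pos [ 0.4894 -0.0876  0.2671] yaw_y -68.83 Ftool [ 0.19 -0.15 -0.22] open 85.72 grip 0.0 q [  8.  44.  -5. 118.  11.  19. -75.]
turn 0.0029 then units xyz [-0.032 -1.13   0.003]
```

Request:
{"name": "servo_tool", "arguments": {"series": [[0,0,0.06,0,0],[0,0,0,0,0]]}}

```text
time: 4.4
tool_pos: [0.4901, -0.0895, 0.2672]
tcp_rot: [[0.933, 0.36, -0.0], [0.36, -0.933, 0.0], [-0.0, -0.0, -1.0]]
force: [-0.7, -1.2, 0.6]
opening: 0.0854
grip_force: 0.0
```

Request:
{"name": "servo_tool", "arguments": {"series": [[0,0,0.08,0,0],[0,0,0,0,0]]}}

```text
time: 4.57
tool_pos: [0.4905, -0.0901, 0.2671]
tcp_rot: [[0.932, 0.362, -0.002], [0.362, -0.932, 0.002], [-0.001, -0.003, -1.0]]
force: [-1.6, 4.4, 0.8]
opening: 0.0854
grip_force: 2.3
```

```bash
python3 st.py .4785 -.0615 .267 -69
```

```text
4.5667 pos [ 0.4905 -0.0901  0.2671] yaw_y -68.8 Ftool [ 0.11 -4.66 -0.78] open 85.42 grip 2.3 q [  9.  44.  -5. 118.  11.  19. -75.]
turn 0.0035 then units xyz [-0.038 -1.238  0.003]
```

Request:
{"name": "servo_tool", "arguments": {"series": [[0,0,0.08,0,0],[0,0,0.04,0,0],[0,0,0,0,0]]}}

```text
time: 4.82
tool_pos: [0.4909, -0.0906, 0.2669]
tcp_rot: [[0.931, 0.364, -0.004], [0.364, -0.931, 0.005], [-0.001, -0.006, -1.0]]
force: [-3.0, 11.3, 3.2]
opening: 0.0852
grip_force: 5.5
```

Request:
{"name": "servo_tool", "arguments": {"series": [[0,0,0,0.1,0],[0,0,0,0.1,0],[0,0,0,0,0]]}}

```text
time: 5.07
tool_pos: [0.4909, -0.0906, 0.2617]
tcp_rot: [[0.931, 0.364, -0.004], [0.364, -0.931, 0.005], [-0.002, -0.006, -1.0]]
force: [-1.7, 10.3, 1.2]
opening: 0.0853
grip_force: 5.5
```

```bash
python3 st.py .4785 -.0615 .267 -69
```

```text
5.0667 pos [ 0.4909 -0.0906  0.2617] yaw_y -68.64 Ftool [  2.22 -10.23  -1.18] open 85.32 grip 5.5 q [  9.  44.  -6. 118.  11.  19. -75.]
turn 0.0063 then units xyz [-0.046 -1.264 -0.211]
```

Request:
{"name": "servo_tool", "arguments": {"series": [[0,0,0.08,0,0],[0,0,0.04,0,0]]}}

```text
time: 5.23
tool_pos: [0.4914, -0.0912, 0.2616]
tcp_rot: [[0.93, 0.366, -0.006], [0.366, -0.93, 0.009], [-0.002, -0.01, -1.0]]
force: [-5.0, 18.6, 2.2]
opening: 0.0854
grip_force: 9.6
```

Request:
{"name": "servo_tool", "arguments": {"series": [[0,0,0,0.15,0],[0,0,0,0.15,0]]}}

```text
time: 5.4
tool_pos: [0.4913, -0.091, 0.2544]
tcp_rot: [[0.93, 0.367, -0.006], [0.367, -0.93, 0.009], [-0.002, -0.01, -1.0]]
force: [-6.0, 17.2, 6.9]
opening: 0.0854
grip_force: 8.9
```

```bash
python3 st.py .4785 -.0615 .267 -69
```

```text
5.4 pos [ 0.4913 -0.091   0.2544] yaw_y -68.49 Ftool [  0.75 -18.3   -6.76] open 85.37 grip 8.9 q [  9.  45.  -6. 118.  12.  18. -75.]
turn 0.009 then units xyz [-0.055 -1.286 -0.505]
```

Request:
{"name": "servo_tool", "arguments": {"series": [[0,0,0,0.15,0],[0,0,0,0.15,0]]}}

```text
time: 5.57
tool_pos: [0.4913, -0.0909, 0.2468]
tcp_rot: [[0.93, 0.367, -0.006], [0.367, -0.93, 0.009], [-0.002, -0.01, -1.0]]
force: [-5.6, 17.5, 7.0]
opening: 0.0855
grip_force: 9.2
```

```bash
python3 st.py .4785 -.0615 .267 -69
```

```text
5.5667 pos [ 0.4913 -0.0909  0.2468] yaw_y -68.48 Ftool [  1.18 -18.45  -6.78] open 85.48 grip 9.2 q [  9.  46.  -5. 118.  12.  17. -75.]
turn 0.0091 then units xyz [-0.055 -1.282 -0.809]
```

Request:
{"name": "servo_tool", "arguments": {"series": [[0,0,-0.4,0,0],[0,0,0,-0.7,0],[0,0,0.25,0,0],[0,0,0.15,0,0],[0,0,0,0,0]]}}

```text
time: 5.98
tool_pos: [0.4917, -0.0911, 0.2644]
tcp_rot: [[0.931, 0.366, -0.005], [0.366, -0.931, 0.009], [-0.001, -0.01, -1.0]]
force: [-5.1, 19.0, 3.7]
opening: 0.0854
grip_force: 9.6
```

Request:
{"name": "servo_tool", "arguments": {"series": [[0,0,0,0.12,0],[0,0,0,0.12,0],[0,0,0,0.11,0],[0,0,0,0,0]]}}

```text
time: 6.32
tool_pos: [0.4916, -0.091, 0.2552]
tcp_rot: [[0.93, 0.367, -0.005], [0.367, -0.93, 0.009], [-0.001, -0.01, -1.0]]
force: [-5.0, 17.5, 0.2]
opening: 0.0856
grip_force: 9.5
```

```bash
python3 st.py .4785 -.0615 .267 -69
```

```text
6.3167 pos [ 0.4916 -0.091   0.2552] yaw_y -68.5 Ftool [  1.74 -18.09   0.02] open 85.62 grip 9.5 q [  9.  45.  -6. 118.  11.  18. -75.]
turn 0.0088 then units xyz [-0.068 -1.289 -0.473]
```

Request:
{"name": "servo_tool", "arguments": {"series": [[0,0,-0.6,0,0],[0,0,-0.57,-0.4,0],[0.5,0,0,0,0],[0.5,0,0,0,0],[0.5,0,0,0,0]]}}

```text
time: 6.73
tool_pos: [0.483, -0.0712, 0.2659]
tcp_rot: [[0.933, 0.359, 0.001], [0.359, -0.933, -0.001], [0.001, 0.002, -1.0]]
force: [0.3, 0.4, 0.2]
opening: 0.0517
grip_force: 0.0
```

Request:
{"name": "servo_tool", "arguments": {"series": [[0.6,0,0,0,0],[1,0,0,0,0],[1,0,0,0,0],[1,0,0,0,0]], "force": 20}}

```text
time: 7.07
tool_pos: [0.481, -0.0651, 0.2654]
tcp_rot: [[0.931, 0.365, -0.005], [0.365, -0.931, 0.008], [-0.002, -0.009, -1.0]]
force: [-6.3, 17.2, 5.2]
opening: 0.0296
grip_force: 23.8
```

```bash
python3 st.py .4795 -.0641 .267 -69
```

```text
7.0667 pos [ 0.481  -0.0651  0.2654] yaw_y -68.6 Ftool [  0.37 -18.35  -5.06] open 29.61 grip 23.8 q [  6.  43.  -5. 120.  11.  17. -77.]
turn 0.0071 then units xyz [-0.043 -0.057 -0.066]
```

Request:
{"name": "servo_tool", "arguments": {"series": [[0.4,0,0,0,0],[0.4,0,0,-0.6,0],[0.4,0,0,-0.9,0],[1,0,0,-0.9,0],[1,0,0,0,0]]}}

```text
time: 7.48
tool_pos: [0.4839, -0.0715, 0.3289]
tcp_rot: [[0.934, 0.357, 0.007], [0.357, -0.934, -0.001], [0.006, 0.004, -1.0]]
force: [0.3, 0.6, 1.0]
opening: 0.0278
grip_force: 0.0
```

Request:
{"name": "servo_tool", "arguments": {"series": [[1,0,0,0,0],[1,0,0,0,0],[1,0,0,0,0]]}}

```text
time: 7.73
tool_pos: [0.4823, -0.0705, 0.325]
tcp_rot: [[0.933, 0.359, -0.002], [0.359, -0.933, -0.0], [-0.002, -0.0, -1.0]]
force: [-0.0, 0.3, 0.4]
opening: 0.0001
grip_force: 0.0
```

```bash
python3 st.py .4795 -.0641 .300 -69
```

```text
7.7333 pos [ 0.4823 -0.0705  0.325 ] yaw_y -68.96 Ftool [ 0.08 -0.33 -0.38] open 0.15 grip 0.0 q [  7.  37.  -7. 118.   9.  26. -76.]
turn 0.0008 then units xyz [-0.011 -0.279  1.001]
```

Request:
{"name": "servo_tool", "arguments": {"series": [[1,0,-0.28,0,0],[1,0,0,0.4,0],[1,0,0,0.36,0],[1,0,0,0,0],[1,0,0,0,0]]}}

```text
time: 8.15
tool_pos: [0.4797, -0.0632, 0.3061]
tcp_rot: [[0.933, 0.36, -0.002], [0.36, -0.933, -0.0], [-0.002, -0.001, -1.0]]
force: [0.1, 0.5, 1.1]
opening: 0.0001
grip_force: 0.0
```

```bash
python3 st.py .4795 -.0641 .300 -69
```

```text
8.15 pos [ 0.4797 -0.0632  0.3061] yaw_y -68.89 Ftool [ 0.23 -0.44 -1.14] open 0.13 grip 0.0 q [  6.  39.  -6. 119.  10.  23. -77.]
turn 0.0019 then units xyz [-0.019  0.029  0.244]
```

Request:
{"name": "servo_tool", "arguments": {"series": [[1,0,0,0.1,0],[1,0,0,0,0]]}}

```text
time: 8.32
tool_pos: [0.4801, -0.0635, 0.3043]
tcp_rot: [[0.933, 0.36, -0.0], [0.36, -0.933, -0.0], [-0.0, 0.0, -1.0]]
force: [-0.8, -0.2, 0.5]
opening: -0.0001
grip_force: 0.0
```

Request:
{"name": "servo_tool", "arguments": {"series": [[1,0,0,0.1,0],[1,0,0,0,0]]}}

```text
time: 8.48
tool_pos: [0.48, -0.0635, 0.3018]
tcp_rot: [[0.933, 0.36, 0.0], [0.36, -0.933, -0.0], [0.0, 0.0, -1.0]]
force: [-1.0, -0.0, 0.5]
opening: -0.0004
grip_force: 0.0
```

```bash
python3 st.py .4795 -.0641 .300 -69
```

```text
8.4833 pos [ 0.48   -0.0635  0.3018] yaw_y -68.91 Ftool [-0.93 -0.31 -0.53] open -0.37 grip 0.0 q [  6.  39.  -6. 119.  10.  22. -77.]
turn 0.0015 then units xyz [-0.029  0.015  0.073]
```

Tip is already below 130 mm with no contact, so the flat is likely near up. Go on down.

Request:
{"name": "servo_tool", "arguments": {"series": [[1,0,0,0.1,0],[1,0,0,0,0]]}}

```text
time: 8.65
tool_pos: [0.48, -0.0635, 0.2992]
tcp_rot: [[0.933, 0.36, -0.0], [0.36, -0.933, -0.0], [-0.0, -0.0, -1.0]]
force: [-0.3, 0.1, -0.2]
opening: 0.0003
grip_force: 0.0
```

Request:
{"name": "servo_tool", "arguments": {"series": [[1,0,0,0.08,0],[1,0,0,0,0]]}}

```text
time: 8.82
tool_pos: [0.4802, -0.0638, 0.2978]
tcp_rot: [[0.933, 0.359, 0.001], [0.359, -0.933, -0.001], [0.0, 0.001, -1.0]]
force: [0.2, -0.0, 4.8]
opening: 0.0
grip_force: 2.4
```

```bash
python3 st.py .4795 -.0641 .300 -69
```

```text
8.8167 pos [ 0.4802 -0.0638  0.2978] yaw_y -68.94 Ftool [ 0.16  0.07 -4.8 ] open 0.01 grip 2.4 q [  6.  40.  -6. 119.  10.  21. -77.]
turn 0.0011 then units xyz [-0.029  0.001 -0.087]
```

Request:
{"name": "servo_tool", "arguments": {"series": [[1,0,0,0.1,0],[1,0,0,0.08,0],[1,0,0,0,0]]}}

```text
time: 9.07
tool_pos: [0.48, -0.0643, 0.2971]
tcp_rot: [[0.934, 0.359, 0.004], [0.359, -0.934, -0.002], [0.003, 0.004, -1.0]]
force: [-7.7, -1.6, 46.9]
opening: 0.0001
grip_force: 23.3
```

```bash
python3 st.py .4795 -.0641 .300 -69
```

```text
9.0667 pos [ 0.48   -0.0643  0.2971] yaw_y -68.99 Ftool [ -7.62  -1.13 -46.96] open 0.06 grip 23.3 q [  6.  40.  -5. 120.  10.  21. -77.]
turn 0.0002 then units xyz [-0.016 -0.013 -0.118]
```

Request:
{"name": "servo_tool", "arguments": {"series": [[1,0,0,0.08,0],[1,0,0,0,0]]}}

```text
time: 9.23
tool_pos: [0.4798, -0.0643, 0.2969]
tcp_rot: [[0.934, 0.358, 0.005], [0.358, -0.934, -0.003], [0.004, 0.005, -1.0]]
force: [-11.2, -0.3, 67.9]
opening: 0.0001
grip_force: 33.5
```

```bash
python3 st.py .4795 -.0641 .300 -69
```

```text
9.2333 pos [ 0.4798 -0.0643  0.2969] yaw_y -69.0 Ftool [-10.28  -3.41 -67.96] open 0.08 grip 33.5 q [  5.  40.  -5. 120.  10.  21. -77.]
turn 0.0001 then units xyz [-0.009 -0.011 -0.126]
```

Request:
{"name": "servo_tool", "arguments": {"series": [[1,0,0,-0.9,0],[1,0,0,-0.9,0],[1,0,0,-0.8,0],[0,-0.12,0.98,0,0],[0,-0.12,0.98,0,0]]}}

```text
time: 9.65
tool_pos: [0.4926, -0.1105, 0.3575]
tcp_rot: [[0.932, 0.363, 0.003], [0.363, -0.932, 0.0], [0.003, 0.001, -1.0]]
force: [1.1, -0.9, 0.6]
opening: 0.0232
grip_force: 0.0
```

Request:
{"name": "servo_tool", "arguments": {"series": [[0,-0.12,0.98,0,0],[0,-0.12,0.98,0,0],[0,-0.12,0.98,0,0],[0,-0.12,0.98,0,0],[0,-0.12,0.98,0,0]]}}

```text
time: 10.07
tool_pos: [0.5221, -0.2323, 0.3558]
tcp_rot: [[0.933, 0.36, -0.0], [0.36, -0.933, 0.0], [-0.0, -0.0, -1.0]]
force: [0.3, -0.4, -0.7]
opening: 0.0833
grip_force: 0.0
```

Request:
{"name": "servo_tool", "arguments": {"series": [[0,-0.12,0.98,0,0],[0,-0.12,0.98,0,0],[0,-0.12,0.98,0,0],[0,-0.12,0.98,0,0],[0,-0.12,0.98,0,0]]}}

```text
time: 10.48
tool_pos: [0.5522, -0.3519, 0.3557]
tcp_rot: [[0.933, 0.36, -0.001], [0.36, -0.933, 0.0], [-0.0, -0.0, -1.0]]
force: [0.5, -0.3, -0.3]
opening: 0.0852
grip_force: 0.0
```

Request:
{"name": "servo_tool", "arguments": {"series": [[0,0,0,0,0.12],[0,0,0,0,0.12],[0,0,0,0,0.12],[0,0,0,0,0.12],[0,0,0,0,0.12]]}}

```text
time: 10.9
tool_pos: [0.5521, -0.3507, 0.3556]
tcp_rot: [[0.972, -0.236, -0.0], [-0.236, -0.972, 0.0], [-0.001, -0.0, -1.0]]
force: [0.2, 0.0, -0.4]
opening: 0.0853
grip_force: 0.0
```

Request:
{"name": "servo_tool", "arguments": {"series": [[0,0,0,0,0.12],[0,0,0,0,0.12],[0,0,0,0,0.12],[0,0,0,0,0.12],[0,0,0,0,0.12]]}}

```text
time: 11.32
tool_pos: [0.5521, -0.3506, 0.3557]
tcp_rot: [[0.669, -0.743, -0.0], [-0.743, -0.669, 0.0], [-0.0, 0.0, -1.0]]
force: [-0.2, -0.3, 0.3]
opening: 0.0855
grip_force: 0.0
```

Request:
{"name": "servo_tool", "arguments": {"series": [[0,0,0,0,0.12],[0,0,0,0,0.12],[0,0,0,0,0.12],[0,0,0,0,0.1],[0,0,0,0,0]]}}

```text
time: 11.73
tool_pos: [0.5523, -0.3503, 0.3555]
tcp_rot: [[0.273, -0.962, -0.001], [-0.962, -0.273, -0.0], [-0.0, 0.001, -1.0]]
force: [1.0, -0.5, 0.6]
opening: 0.0854
grip_force: 0.0
```

```bash
python3 st.py .5592 -.377 .36 15; python3 -c "
from h import *
s,d=wrist('w2')
print(s['tool_pos'])"
```

```text
11.7333 pos [ 0.5523 -0.3503  0.3555] yaw_y -164.14 Ftool [ 0.73 -0.85 -0.58] open 85.36 grip 0.0 q [  20.   46.   16.   88.  -16.   49. -122.]
turn 0.015 then units xyz [ 1.103  0.01  -0.178]
[ 0.55231377 -0.35028962  0.3555458 ]
```

View pics/w2.png

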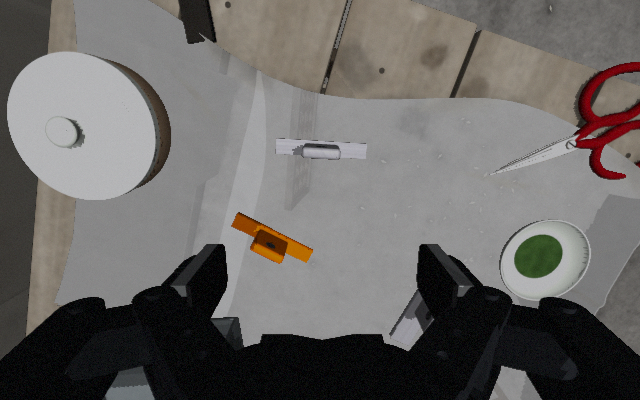

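The wrist view shows the small keeper at the top centre, with its bar from about (276,147) to (366,151) and its tab at (321,151). The orange look-alike is at (268,243), between but below the fingers.

```bash
python3 - <<'E'
from h import *
d=load('w2');im=d['pixels'];g=cv2.GaussianBlur(im,(0,0),.7).astype(float).mean(2)
print('cloth',g[120:130,330:350].mean(),'bar cols at y=148..',g[148:154,268:285].mean(0).round(),g[148:154,357:375].mean(0).round())
for x in(284,292,350,360): print(x,g[130:168,x].round().astype(int).tolist())
print('tab rows y=152',g[150:154,296:346].mean(0).round().astype(int).tolist())
for q in((276,147),(366,151),(321,149)): print(plane(d,q,.01))
a,b=[plane(d,q,.01) for q in((276,147),(366,151))];w=b-a;print(np.linalg.norm(w),np.degrees(np.arctan2(w[1],w[0])))
print('tab top',plane(d,(321,150.5),.046))
E
```

```text
cloth 147.82666666666665 bar cols at y=148.. [148. 148. 149. 149. 149. 148. 143. 138. 158. 169. 170. 171. 171. 171.
 171. 170. 170.] [174. 174. 174. 175. 175. 174. 174. 174. 171. 158. 148. 145. 144. 144.
 144. 145. 145. 145.]
284 [148, 148, 148, 149, 148, 147, 146, 136, 124, 161, 175, 173, 177, 179, 177, 173, 171, 172, 172, 171, 172, 174, 172, 160, 140, 143, 147, 148, 148, 149, 148, 149, 150, 150, 149, 148, 147, 147]
292 [137, 138, 138, 138, 138, 139, 139, 139, 143, 155, 170, 173, 175, 178, 178, 175, 172, 171, 161, 132, 135, 161, 163, 158, 152, 142, 139, 140, 141, 140, 140, 140, 139, 138, 137, 137, 136, 137]
350 [151, 150, 149, 148, 148, 148, 149, 148, 147, 146, 145, 142, 143, 163, 173, 174, 174, 175, 177, 176, 174, 173, 173, 171, 170, 172, 172, 160, 140, 144, 147, 147, 147, 147, 147, 146, 146, 146]
360 [147, 147, 148, 148, 149, 149, 148, 149, 148, 148, 147, 145, 141, 140, 161, 173, 175, 175, 176, 177, 175, 173, 174, 172, 169, 169, 170, 171, 164, 150, 145, 146, 146, 146, 145, 145, 146, 146]
tab rows y=152 [102, 102, 102, 102, 101, 99, 106, 134, 161, 171, 172, 171, 172, 173, 175, 176, 176, 177, 176, 175, 175, 176, 176, 176, 175, 174, 173, 174, 176, 177, 178, 177, 177, 175, 174, 175, 174, 173, 172, 172, 172, 169, 159, 145, 145, 163, 171, 172, 172, 172]
[ 0.60291688 -0.36783567  0.01      ]
[ 0.51630014 -0.38832479  0.01      ]
[ 0.55968153 -0.37806296  0.01      ]
0.08900710024725601 -166.6913627964015
tab top [ 0.56039916 -0.3807766   0.046     ]
```

```bash
python3 - <<'E'
from h import *
d=load('w2')
a,b=[plane(d,q,.01) for q in((276,145.6),(366,150.9))];w=b-a;print((a+b)/2,np.degrees(np.arctan2(w[1],w[0])))
d=load('w1')
a,b=[plane(d,q,.01) for q in((556.5,53.8),(532,138.9))];w=b-a;print((a+b)/2,np.linalg.norm(w),np.degrees(np.arctan2(w[1],w[0])))
E
python3 st.py .560 -.3793 .186 13
```

```text
[ 0.5597863  -0.37879355  0.01      ] -167.51096336471383
[ 0.55934276 -0.3788234   0.01      ] 0.0895492994976787 -167.21288433158415
11.7833 pos [ 0.5523 -0.3504  0.3556] yaw_y -163.88 Ftool [-0.01 -0.42  0.36] open 85.43 grip 0.0 q [  20.   46.   16.   88.  -16.   48. -122.]
turn 0.0544 then units xyz [ 1.196 -0.04   6.784]
```

Request:
{"name": "servo_tool", "arguments": {"series": [[0,0,0,0,0.06],[0,0.6,-0.02,0.3,0],[0,0.59,-0.02,0.9,0],[0,0,0,0.9,0],[0,0,0,0.9,0]]}}

```text
time: 12.2
tool_pos: [0.5594, -0.3808, 0.2803]
tcp_rot: [[0.219, -0.976, 0.001], [-0.976, -0.219, -0.001], [0.001, -0.001, -1.0]]
force: [0.3, 0.2, -0.2]
opening: 0.0856
grip_force: 0.0
```

Request:
{"name": "servo_tool", "arguments": {"series": [[0,0,0,0.9,0],[0,0,0,0.9,0],[0,0,0,0.5,0],[0,0,0,0,0],[0,0,0,0,0]]}}

```text
time: 12.62
tool_pos: [0.5596, -0.3796, 0.2233]
tcp_rot: [[0.218, -0.976, -0.0], [-0.976, -0.218, 0.0], [-0.001, 0.0, -1.0]]
force: [0.7, -0.7, 0.7]
opening: 0.0856
grip_force: 0.0
```

```bash
python3 st.py .5598 -.3790 .186 12.6
```

```text
12.6167 pos [ 0.5596 -0.3796  0.2233] yaw_y -167.39 Ftool [ 0.83 -0.5  -0.7 ] open 85.59 grip 0.0 q [  23.   57.   14.   87.  -19.   38. -121.]
turn 0.0001 then units xyz [-0.022 -0.012  1.492]
```

Request:
{"name": "servo_tool", "arguments": {"series": [[0,-0.02,0,0.7,0],[0,0,0,0.6,0],[0,0,0,0.19,0],[0,0,0,0,0],[0.4,0,0,0,0]]}}

```text
time: 13.03
tool_pos: [0.5597, -0.3792, 0.1866]
tcp_rot: [[0.217, -0.976, 0.0], [-0.976, -0.217, -0.0], [0.0, -0.0, -1.0]]
force: [0.2, -0.7, 0.0]
opening: 0.0758
grip_force: 0.0
```

Request:
{"name": "servo_tool", "arguments": {"series": [[0.4,0,0,0,0],[0.5,0,0,0,0],[0.6,0,0,0,0],[0.7,0,0,0,0],[0.7,0,0,0,0]], "force": 30}}

```text
time: 13.45
tool_pos: [0.56, -0.3793, 0.1871]
tcp_rot: [[0.217, -0.976, 0.001], [-0.976, -0.217, -0.001], [0.001, -0.001, -1.0]]
force: [1.2, 0.7, 4.1]
opening: 0.0334
grip_force: 30.6
```

```bash
python3 st.py .5598 -.3790 .186 12.6
```

```text
13.45 pos [ 0.56   -0.3793  0.1871] yaw_y -167.45 Ftool [-0.41 -1.35 -4.09] open 33.4 grip 30.6 q [  24.   60.   13.   88.  -20.   34. -121.]
turn -0.0009 then units xyz [-0.013  0.003  0.043]
```

Request:
{"name": "servo_tool", "arguments": {"series": [[0.8,0,0,0,0],[0.8,0,0,-0.5,0],[0.8,0,0,-0.9,0],[0.8,0,0,-0.9,0],[0.8,0,0,-0.9,0]], "force": 60}}

```text
time: 13.87
tool_pos: [0.5592, -0.3788, 0.2671]
tcp_rot: [[0.217, -0.976, -0.001], [-0.976, -0.217, 0.001], [-0.001, 0.001, -1.0]]
force: [-0.1, 0.4, -1.4]
opening: 0.0332
grip_force: 59.6
```

Request:
{"name": "servo_tool", "arguments": {"series": [[0.8,0,0,-0.9,0],[0.8,0,0,-0.9,0],[0.8,0,0,-0.9,0],[0.8,0,0,-0.9,0],[0.8,0,0,-0.2,0]]}}

```text
time: 14.28
tool_pos: [0.56, -0.3799, 0.3656]
tcp_rot: [[0.217, -0.976, 0.005], [-0.976, -0.217, -0.004], [0.005, -0.004, -1.0]]
force: [0.3, -1.4, -0.9]
opening: 0.0333
grip_force: 59.6
```

Request:
{"name": "servo_tool", "arguments": {"series": [[0.8,0,0,0,-0.12],[0.8,0,0,0,-0.12],[0.8,0,0,0,-0.12],[0.8,0,0,0,-0.12],[0.8,0,0,0,-0.12]]}}

```text
time: 14.7
tool_pos: [0.5591, -0.3787, 0.3602]
tcp_rot: [[0.734, -0.679, -0.002], [-0.679, -0.734, 0.001], [-0.002, 0.0, -1.0]]
force: [-0.2, -0.1, -2.3]
opening: 0.0331
grip_force: 59.6
```

Request:
{"name": "servo_tool", "arguments": {"series": [[0.8,0,0,0,-0.12],[0.8,0,0,0,-0.12],[0.8,0,0,0,-0.12],[0.8,0,0,0,-0.12],[0.8,0,0,0,-0.12]]}}

```text
time: 15.12
tool_pos: [0.559, -0.3788, 0.3601]
tcp_rot: [[0.989, -0.145, -0.002], [-0.145, -0.989, 0.001], [-0.002, -0.001, -1.0]]
force: [1.2, 0.2, -1.1]
opening: 0.0324
grip_force: 59.6
```

Request:
{"name": "servo_tool", "arguments": {"series": [[0.8,0,0,0,-0.12],[0.8,0,0,0,-0.12],[0.8,0,0,0,-0.12],[0.8,0,0,0,-0.12],[0.8,0,0,0,0]]}}

```text
time: 15.53
tool_pos: [0.5589, -0.3791, 0.3601]
tcp_rot: [[0.946, 0.325, -0.002], [0.325, -0.946, 0.001], [-0.001, -0.002, -1.0]]
force: [0.2, 0.4, -1.4]
opening: 0.0332
grip_force: 59.6
```

```bash
python3 st.py .4795 -.0641 .36 -69
```

```text
15.5333 pos [ 0.5589 -0.3791  0.3601] yaw_y -71.04 Ftool [ 0.32 -0.31  1.37] open 33.19 grip 59.6 q [ 35.  46. -10.  83.   9.  52. -48.]
turn -0.0356 then units xyz [ 1.551e+00 -1.290e+01  3.000e-03]
```

Request:
{"name": "servo_tool", "arguments": {"series": [[0.8,0,0,0,-0.036],[0.8,0.12,-0.98,0,0],[0.8,0.12,-0.98,0,0],[0.8,0.12,-0.98,0,0],[0.8,0.12,-0.98,0,0]]}}

```text
time: 15.95
tool_pos: [0.5351, -0.2822, 0.3606]
tcp_rot: [[0.936, 0.352, -0.001], [0.352, -0.936, 0.001], [-0.001, -0.001, -1.0]]
force: [-0.0, 1.2, -0.5]
opening: 0.0329
grip_force: 59.9
```

Request:
{"name": "servo_tool", "arguments": {"series": [[0.8,0.12,-0.98,0,0],[0.8,0.12,-0.98,0,0],[0.8,0.12,-0.98,0,0],[0.8,0.12,-0.98,0,0],[0.8,0.12,-0.98,0,0]]}}

```text
time: 16.37
tool_pos: [0.5055, -0.1624, 0.3609]
tcp_rot: [[0.936, 0.352, -0.001], [0.352, -0.936, 0.0], [-0.001, -0.0, -1.0]]
force: [0.8, 0.1, -0.8]
opening: 0.0327
grip_force: 59.9
```

Request:
{"name": "servo_tool", "arguments": {"series": [[0.8,0.12,-0.98,0,0],[0.8,0.12,-0.98,0,0],[0.8,0.12,-0.98,0,0],[0.8,0.12,-0.98,0,0],[0.8,0,0,0,0]]}}

```text
time: 16.78
tool_pos: [0.4813, -0.0623, 0.361]
tcp_rot: [[0.933, 0.36, -0.002], [0.36, -0.933, 0.004], [-0.001, -0.004, -1.0]]
force: [0.5, 0.1, -0.9]
opening: 0.0326
grip_force: 60.0
```

Request:
{"name": "servo_tool", "arguments": {"series": [[0.8,0,0,0,0]]}}

```text
time: 16.87
tool_pos: [0.4822, -0.0661, 0.3611]
tcp_rot: [[0.934, 0.356, -0.001], [0.356, -0.934, 0.0], [-0.001, -0.001, -1.0]]
force: [-0.1, -1.4, -0.7]
opening: 0.0327
grip_force: 60.0
```

```bash
python3 st.py .4795 -.0641 .36 -69;python3 -c "
from h import *
s,d=wrist('w3')
print(proj(d,[.5262,-.0462,.1247]))
cv2.imwrite('pics/w3c.png',cv2.resize(d['pixels'][90:300,170:450][:,:,::-1],(800,600),interpolation=cv2.INTER_CUBIC))"
```

```text
16.8667 pos [ 0.4822 -0.0661  0.3611] yaw_y -69.12 Ftool [-0.62  1.23  0.75] open 32.71 grip 60.0 q [  7.  33.  -8. 116.   8.  31. -75.]
turn -0.0021 then units xyz [-0.074 -0.115  0.042]
[318.39729622 137.73110244]
```

View pics/w3c.png

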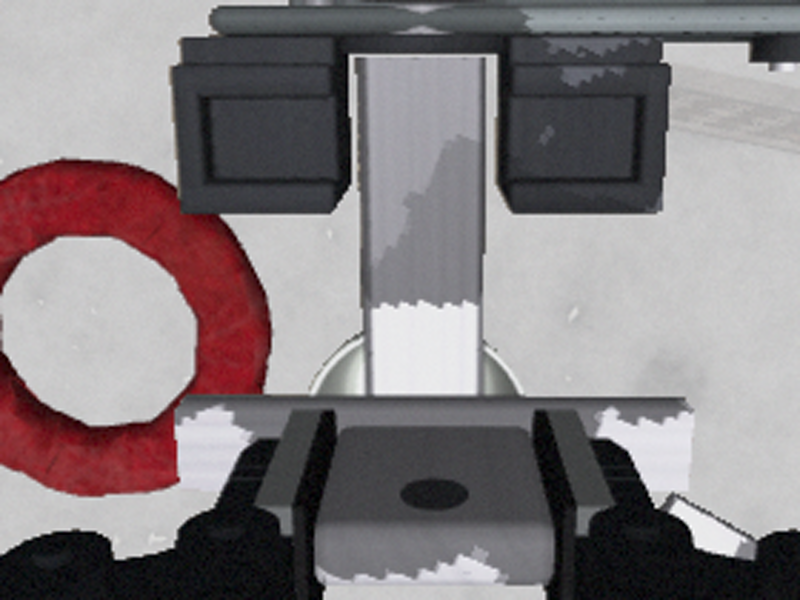

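The crop shows the flat facing up as a white and grey strip. The two pockets have rims at about x 207–638 and y 97–180 (crop pixels). The held keeper is level below them, with its bar from 177 to 692 and front edge at y≈398.

```bash
python3 - <<'E'
from h import *
d=load('w3');g=d['pixels'].astype(float).mean(2)
M=np.array(d['mount'])
c=lambda x,y:(170+x/2.857,90+y/2.857)
a=np.radians(21);ay=np.array([np.cos(a),np.sin(a),0]);ax=np.array([np.sin(a),-np.cos(a),0])
S=np.array([.4795,-.0641,.115])
for n,x,y,z in(('rim centre',422.5,138.5,.1337),('rim left',205,138,.1337),('rim right',640,138,.1337),('rim far',270,97,.1337),('rim near',270,181,.1337),('axle flat L',367,250,.124),('axle flat R',482,250,.124),('plate',600,36,.13)):
    P=plane(d,c(x,y),z);e=P-S;print(n,P.round(4),'mill x,y from stub mm',(e@ax*1e3).round(1),(e@ay*1e3).round(1))
# keeper in tool frame: plane tool z = .187-.010
Mi=M
def tool(p,zt):
    v=np.array([(p[0]-d['cx'])/d['fx'],(p[1]-d['cy'])/d['fx'],1]);o=M[:3,3];w=M[:3,:3]@v;return (o+w*(zt-o[2])/w[2])*1e3
for n,x,y,z in(('L',177,430,.177),('R',692,430,.177),('front',430,398,.177),('front low',430,398,.187),('L front',180,399,.177),('R front',690,399,.177),('tab top L',318,560,.141),('tab top R',554,560,.141)): print(n,tool(c(x,y),z).round(1))
print('pocket rows x=245 px',[ (r,int(g[r,245:280].mean())) for r in range(112,166)])
print('pocket row y=138: L',g[132:142,230:250].mean(0).round().astype(int).tolist(),'R 385..',g[132:142,385:405].mean(0).round().astype(int).tolist())
E
```

```text
rim centre [ 0.5264 -0.0459  0.1337] mill x,y from stub mm -0.2 50.3
rim left [ 0.5099 -0.0023  0.1337] mill x,y from stub mm -46.8 50.5
rim right [ 0.5431 -0.0894  0.1337] mill x,y from stub mm 46.4 50.3
rim far [ 0.523  -0.0127  0.1337] mill x,y from stub mm -32.4 59.0
rim near [ 0.5061 -0.0182  0.1337] mill x,y from stub mm -33.3 41.3
axle flat L [ 0.4971 -0.0431  0.124 ] mill x,y from stub mm -13.3 24.0
axle flat R [ 0.5066 -0.068   0.124 ] mill x,y from stub mm 13.4 23.9
plate [ 0.5596 -0.0736  0.13  ] mill x,y from stub mm 37.5 71.3
L [  2.7 -45.3 177. ]
R [  2.7  44.2 177. ]
front [  8.6  -1.3 177. ]
front low [  4.8  -1.3 187. ]
L front [  8.5 -44.3 177. ]
R front [  8.4  43.4 177. ]
tab top L [ -1.2 -16.5 141. ]
tab top R [ -1.2  15.7 141. ]
pocket rows x=245 px [(112, 46), (113, 56), (114, 64), (115, 65), (116, 65), (117, 66), (118, 64), (119, 62), (120, 60), (121, 59), (122, 56), (123, 44), (124, 44), (125, 63), (126, 63), (127, 63), (128, 62), (129, 64), (130, 62), (131, 63), (132, 63), (133, 63), (134, 63), (135, 63), (136, 62), (137, 62), (138, 62), (139, 63), (140, 62), (141, 62), (142, 62), (143, 62), (144, 62), (145, 61), (146, 62), (147, 61), (148, 60), (149, 60), (150, 60), (151, 58), (152, 41), (153, 29), (154, 43), (155, 57), (156, 64), (157, 63), (158, 63), (159, 63), (160, 61), (161, 60), (162, 58), (163, 56), (164, 72), (165, 190)]
pocket row y=138: L [192, 115, 62, 56, 59, 60, 61, 62, 63, 56, 41, 25, 23, 27, 46, 60, 62, 62, 61, 63] R 385.. [61, 62, 61, 61, 60, 62, 49, 27, 23, 32, 46, 57, 60, 59, 58, 57, 58, 56, 136, 186]
```

```bash
python3 st.py .5257 -.0467 .330 -69
```

```text
16.9167 pos [ 0.4825 -0.0675  0.3611] yaw_y -69.23 Ftool [-0.34  0.81  1.44] open 32.85 grip 60.0 q [  7.  33.  -8. 116.   8.  31. -75.]
turn -0.004 then units xyz [ 1.911 -0.157  1.244]
```

Request:
{"name": "servo_tool", "arguments": {"series": [[0.8,0.6,-0.08,0,-0.004],[0.8,0.7,-0.08,0,0],[0.8,0.61,0,0.3,0],[0.8,0,0,0.5,0],[0.8,0,0,0.44,0]]}}

```text
time: 17.33
tool_pos: [0.5269, -0.0478, 0.3297]
tcp_rot: [[0.934, 0.357, 0.002], [0.357, -0.934, -0.001], [0.002, 0.001, -1.0]]
force: [-1.0, -0.6, -2.3]
opening: 0.0331
grip_force: 59.9
```

Request:
{"name": "servo_tool", "arguments": {"series": [[0.8,0,0,0,0],[0.8,0,0,0,0]]}}

```text
time: 17.5
tool_pos: [0.5256, -0.048, 0.3297]
tcp_rot: [[0.934, 0.357, -0.002], [0.357, -0.934, -0.001], [-0.002, 0.0, -1.0]]
force: [0.1, -0.6, -1.2]
opening: 0.0328
grip_force: 59.9
```

```bash
python3 st.py .5257 -.0467 .3117 -69
```

```text
17.5 pos [ 0.5256 -0.048   0.3297] yaw_y -69.09 Ftool [-0.08  0.57  1.21] open 32.83 grip 59.9 q [  4.  39.  -7. 111.   8.  31. -77.]
turn -0.0015 then units xyz [ 0.022 -0.047  0.719]
```

Request:
{"name": "servo_tool", "arguments": {"series": [[0.8,0.02,-0.047,0,-0.001],[0.8,0,0,0.16,0],[0.8,0,0,0.16,0],[0.8,0,0,0,0]]}}

```text
time: 17.83
tool_pos: [0.5256, -0.0455, 0.3218]
tcp_rot: [[0.933, 0.36, -0.001], [0.36, -0.933, -0.0], [-0.001, -0.0, -1.0]]
force: [-0.9, 0.4, -2.0]
opening: 0.0332
grip_force: 59.9
```

```bash
python3 st.py .5257 -.0467 .3117 -69
```

```text
17.8333 pos [ 0.5256 -0.0455  0.3218] yaw_y -68.87 Ftool [-0.67 -0.65  2.05] open 33.17 grip 59.9 q [  4.  39.  -7. 111.   8.  30. -77.]
turn 0.0023 then units xyz [-0.012  0.046  0.405]
```

Request:
{"name": "servo_tool", "arguments": {"series": [[0.8,0,0,0.1,0],[0.8,0,0,0,0]]}}

```text
time: 18.0
tool_pos: [0.5257, -0.0454, 0.3194]
tcp_rot: [[0.933, 0.361, -0.0], [0.361, -0.933, -0.0], [-0.0, -0.0, -1.0]]
force: [-0.7, 1.2, -0.5]
opening: 0.033
grip_force: 59.9
```

```bash
python3 st.py .5257 -.0467 .3117 -69
```

```text
18.0 pos [ 0.5257 -0.0454  0.3194] yaw_y -68.85 Ftool [-0.19 -1.36  0.47] open 32.97 grip 59.9 q [  4.  40.  -7. 111.   8.  30. -77.]
turn 0.0026 then units xyz [-0.018  0.049  0.309]
```

Request:
{"name": "servo_tool", "arguments": {"series": [[0.8,-0.01,0.04,0,0.002],[0.8,0,0,0,0],[0.8,0,0,0.1,0],[0.8,0,0,0,0]]}}

```text
time: 18.33
tool_pos: [0.526, -0.0464, 0.317]
tcp_rot: [[0.933, 0.359, 0.0], [0.359, -0.933, -0.0], [0.0, 0.0, -1.0]]
force: [0.6, -0.3, -1.0]
opening: 0.0329
grip_force: 59.9
```

Request:
{"name": "servo_tool", "arguments": {"series": [[0.8,0,0,0.1,0],[0.8,0,0,0,0]]}}

```text
time: 18.5
tool_pos: [0.526, -0.0464, 0.3144]
tcp_rot: [[0.933, 0.359, 0.0], [0.359, -0.933, 0.0], [0.0, 0.0, -1.0]]
force: [0.0, -0.4, -0.9]
opening: 0.0329
grip_force: 59.8
```

```bash
python3 st.py .5257 -.0467 .3117 -69
```

```text
18.5 pos [ 0.526  -0.0464  0.3144] yaw_y -68.95 Ftool [-0.1   0.4   0.94] open 32.88 grip 59.8 q [  4.  40.  -6. 111.   9.  29. -77.]
turn 0.0008 then units xyz [-0.015  0.009  0.107]
```

Well inside the pockets with no contact; 2.7 mm to go.

Request:
{"name": "servo_tool", "arguments": {"series": [[0.8,0,0,0.07,0],[0.8,0,0,0,0]]}}

```text
time: 18.67
tool_pos: [0.526, -0.0464, 0.3127]
tcp_rot: [[0.933, 0.359, 0.0], [0.359, -0.933, 0.0], [0.0, 0.0, -1.0]]
force: [-0.0, -1.5, -1.6]
opening: 0.0334
grip_force: 59.9
```

Request:
{"name": "servo_tool", "arguments": {"series": [[0.8,0,0,0.05,0],[0.8,0,0,0,0]]}}

```text
time: 18.83
tool_pos: [0.526, -0.0464, 0.3118]
tcp_rot: [[0.933, 0.359, 0.0], [0.359, -0.933, -0.0], [0.0, 0.0, -1.0]]
force: [0.6, 0.2, 0.8]
opening: 0.033
grip_force: 59.9
```

```bash
python3 st.py .5257 -.0467 .3117 -69
```

```text
18.8333 pos [ 0.526  -0.0464  0.3118] yaw_y -68.96 Ftool [ 0.64 -0.01 -0.81] open 32.96 grip 59.9 q [  4.  40.  -6. 112.   9.  29. -77.]
turn 0.0007 then units xyz [-0.014  0.008  0.005]
```

Request:
{"name": "servo_tool", "arguments": {"series": [[0.8,0,0,0.04,0],[0.8,0,0,0.02,0],[0.8,0,0,0,0]]}}

```text
time: 19.08
tool_pos: [0.5259, -0.0464, 0.3117]
tcp_rot: [[0.933, 0.359, 0.001], [0.359, -0.933, -0.0], [0.001, 0.001, -1.0]]
force: [-1.8, 0.3, 13.2]
opening: 0.0327
grip_force: 61.7
```

```bash
python3 st.py .5257 -.0467 .3117 -69
```

```text
19.0833 pos [ 0.5259 -0.0464  0.3117] yaw_y -68.97 Ftool [ -1.55  -0.91 -13.17] open 32.68 grip 61.7 q [  4.  40.  -6. 112.   9.  28. -78.]
turn 0.0005 then units xyz [-0.011  0.01   0.001]
```

Request:
{"name": "servo_tool", "arguments": {"series": [[0.55,0,0,0,0],[0.4,0,0,0,0],[0.3,0,0,0,0],[0.3,0,0,-0.3,0],[0.3,0,0,-0.8,0]], "force": 20}}

```text
time: 19.5
tool_pos: [0.525, -0.0464, 0.3361]
tcp_rot: [[0.933, 0.359, -0.006], [0.359, -0.933, 0.0], [-0.005, -0.002, -1.0]]
force: [0.9, 0.0, -0.1]
opening: 0.0601
grip_force: 0.0
```

Request:
{"name": "servo_tool", "arguments": {"series": [[0.3,0,0,-0.9,0],[0.3,0,0,-0.9,0],[0.3,-0.8,0,0,0],[0.3,-0.8,0,0,0],[0.3,0,0,0,0]]}}

```text
time: 19.92
tool_pos: [0.4851, -0.0625, 0.3831]
tcp_rot: [[0.934, 0.357, -0.005], [0.357, -0.934, -0.002], [-0.005, -0.0, -1.0]]
force: [-1.5, -0.8, -0.5]
opening: 0.0598
grip_force: 0.0
```

```bash
python3 st.py; python3 -c "
from h import *
s,d=wrist('w4')
cv2.imwrite('pics/w4c.png',cv2.resize(d['pixels'][60:270,170:450][:,:,::-1],(800,600),interpolation=cv2.INTER_CUBIC))"
```

```text
19.9167 pos [ 0.4851 -0.0625  0.3831] yaw_y -69.11 Ftool [-1.7   0.17  0.47] open 59.8 grip 0.0 q [  7.  31.  -8. 114.   7.  35. -75.]
```

View pics/w4c.png

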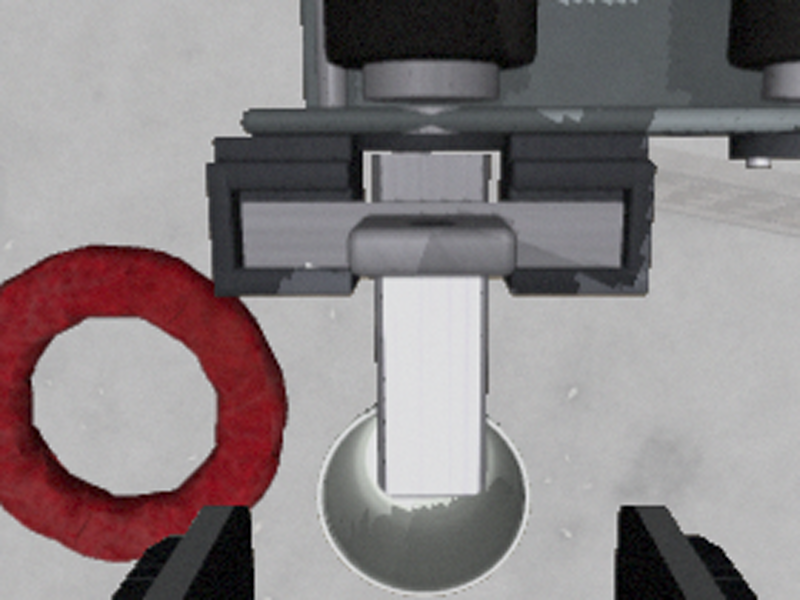

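The picture shows the keeper seated inside both pockets, with its bar from (242,235) to (625,235) and its tab up at (432,245). The flat faces up, the cup is undisturbed and the gripper is clear.

```bash
python3 -c "
from cell import close_job
print(close_job())"
```

```text
the job is handed in; nothing more can be done
None
```

The axle's flat faces up and the small keeper sits level and fully home in both pockets, tab up. I handed the job in at about 20 s of the 72 s allowed; the vase, cup and larger keeper were not touched, and the highest force was a brief 68 N fingertip press on the axle.

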